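Hitch the tray puller and draw out the blood-sample tray

ROBOT

A 7-joint arm with a two-finger parallel gripper is mounted at the origin on the work surface. World frame = base frame: x ahead of the robot, y to its left, z up, the work surface at z = 0. Lengths are in m, angles in rad, forces in N, time in s.
With the tool pointing down it reaches from about 0.4 to 0.9 m from the base axis. Payload 5.5 kg.
Tool frame: the origin (TCP) lies midway between the tips of the shut fingers; the grasp point (between the pads) lies env.hold_point_z behind it (env.hold_point_z is the distance from the TCP to the grasp point, in m); z points along the fingers, y is the direction in which the jaws open and shut (so a half turn about z gives the same grasp; the last joint's range is limited). The gripper opens to 92 mm and grips with 3 to 60 N. Pads are 19 mm wide; open, the fingers measure 130 mm over their backs; the gripper's body (75 mm by 190 mm) begins 47 mm behind the grasp point.
Start: joints at [1.38, 0.501, -0.427, 1.55, 0.221, 1.138, -0.21], TCP at [0.285, -0.584, 0.227] pointing down, gripper open.
Joint ranges: [-2.88, 2.88], [-0.31, 2.03], [-1.54, 1.56], [0.2, 2.42], [-1.41, 4.55], [0.19, 2.02], [-2.57, 2.57]. Speed limits (rad/s): [2.57, 2.57, 3.14, 3.14, 3.14, 3.14, 3.14].

INTERFACE

Orientations are given as a 3x3 rotation matrix whose columns are the frame's x, y, z axes.
In Python, from bench import env gives the robot as it stands.
- The arm moves only by the tool move_arm, never from a script. Its argument "moves" is a list that holds one entry, the list of rows, each a list of 6 numbers: the shift along the tool's x, y, z in cm, then the turn, a rotation vector about the tool's x, y, z in rad. A call has exactly 10 rows; each row shifts and turns the commanded pose from where the row before left it, along the tool's axes as they then stand; what a row does not reach is not made up. A row lasts 1/8 s, in which the tool goes at most 62.5 mm and 10.7 degrees, less where a joint would pass 70% of its speed; a pose out of reach is approached as far as the arm can. A call with a gripper value outside its range is refused whole. "hand" is the finger opening in cm, from 0 to 9.18, set as the call begins (left out, the last holds). The fingers move at their own pace and stop on an object; "squeeze" is the grip in N (left out, the last holds). Time passes only in rows, so rows that do not move let the fingers close, or fill a call up. It gives the time, the measured TCP pose, the force and the opening at its end, in the units of the state.
- env.read_state(): the state, without advancing time (a new reading comes with each control period).
- env.get_image(name): name is "scene" or "top" or "wrist"; returns (picture, depth): 384x512x3 uint8, red, green, blue; 384x512 float32, m along the optical axis (not along the pixel's ray), 0 where there is no reading.
- env.camera_info(name): a dict with "fx", "fy", "cx", "cy" (pixels), "origin" and "attitude" of the camera in the world; the wrist camera has in their place "T_tool_cam" (4x4, takes a point from camera to tool coordinates, whose origin is the TCP and whose axes are the flange's). Camera axes: x right, y down, z forward; pixel columns grow to the right and rows downward; lengths in m; the calibration is good to about 2 mm. A picture is of the moment at which its call begins: read the wrist's pose just before it. camera_info takes no time and is no camera call.
- env.hand_in(): hands the job in, once; it reports no verdict.
The state is a dict: "t": time; "q": joint angles; "joint_vel": joint speeds; "tau": joint torques, N m; "position": TCP position; "tcp_rot": TCP orientation; "wrist_force": force on the tool from outside, world axes, zero at the start; "wrist_torque": the same for the moment, N m; "width": finger opening in m.
Only numpy, scipy, OpenCV 4.12 (cv2) and the standard library are available. Lean on these libraries where they do the work, as an engineer would, in place of code of your own. Each camera call takes 0.05 s, during which the arm holds its last target. There are 200 camera calls.

TASK

Pull the steel tray puller out of its sprung parking clip, lay it down flat on the bench and let go, then take it again by its rear handle and push its mouth onto the pin of the sample tray until the sprung latch has snapped shut behind the pin. Then draw the tray out with the puller as far as it goes, and leave the puller hitched and lying flat on the bench. Do not push the other things on the bench about.

Things in the scene. Friction and masses are not known exactly. Their poses are not given: they have to be found in the camera images.
- puller: Loose flat steel draw hook, 164 mm long, 14 mm thick, 0.3 to 0.5 kg, lying flat. Origin on its underside, on the centre line, at the front end of the 24 mm wide shank (x -95 to 0 mm). x points forward out of its mouth, y to its left, z up. In front a fork 44 mm wide, 52 mm over the flared tips; on top two uprights to hold: crossbar and rear handle. Parked in the clip at the start.
- throat (a point): Middle of the hard bottom of the puller's fork-shaped throat, at puller x=12, z=7 mm; axes as the puller's. The throat is 21 mm wide between two jaws out to x=58 mm; their tips flare on to x=69 mm, 40 mm apart. The pin is hitched when in the throat, its axis at puller x=17 (bottomed) to 44 mm (pulling on the latch), with the latch shut.
- crossbar (a point): Centre of the steel crossbar standing on the puller's shank, 16 mm long (x), 40 mm wide (y), from 14 to 48 mm above the puller's underside; this point is at puller x=-12, z=31 mm; axes as the puller's. The only place to hold the parked puller. Useless for hitching: the bay's guide walls leave no room for fingers beside it.
- rear_handle: Black plastic handle fixed on the puller: upright block 40 mm long (x), 18 mm wide (y), 46 mm high; origin at the centre of its underside, 70 mm behind the puller's origin, 14 mm above the puller's underside; axes as the puller's. Parked, it is between the clip's walls, out of reach; it is the place to hold for hitching and drawing.
- latch (a joint): Angle (rad) of the sprung latch bar (5 mm thick) across the puller's mouth at x=52 mm, pivoted on the left jaw: 0 = shut, 1.45 = swung back into the throat along the left jaw. Opens inward only. Pushing it over the pin takes about 4 to 10 N over 30 mm; it snaps back to 0 once the pin is nearer than about puller x=27 mm; the pin bottoms hard at x=17 mm.
- pin (a point): Point on the axis of the tray's hitch pin, 8 mm above the bench. Vertical pin, 10 mm diameter, hanging from the free end of a flat steel tongue (14 mm wide, 18 to 24 mm above the bench; it ends 8 mm past the pin) to 3 mm above the bench: the puller must slide along the bench under the tongue. x points into the bay, the way to push; the tray is drawn along -x.
- tray (a joint): How far the sample tray is drawn out, m: 0 = fully in against its stop, 0.07 = out at its front stop. It slides with about 1.5 to 2 N of friction, so pushing on the pin first moves it in against its stop.
- bay: Fixed sample bay of grey and white plastic with a sliding steel tray and a white rack of tubes (up to 112 mm high, back wall 120 mm). Origin on the bench at the middle of the base's front edge; x points into the bay, z up. Base 216 mm wide (y), x 0 to 212 mm. With the tray fully in, the pin is at x=-62 mm. Beside the pin stand two guide walls, 40 mm high, y=+-33 to +-39 mm, x=-105 to 0 mm.
- clip: Fixed aluminium parking clip on the bench; origin and axes coincide with the parked puller's. Walls 68 mm high, 29 mm apart inside, x=-118 to -45 mm, closed at the back, straps over the top (72 mm), open to +x. A sprung brass roller in its left wall sits in a notch of the shank: drawing the puller out along +x takes about 5 to 9 N at first, then 3 to 6 N; it is out after 50 mm.
- tube_rack: Bystander, loose: white rack of capped tubes, 98 x 186 x 83 mm; origin at the centre of its underside.
- reagent: Bystander, loose: amber bottle, 60 mm diameter, 150 mm high; origin at the centre of its underside.
- specimen_pot: Bystander, loose: small clear pot with lid, 60 mm diameter, 65 mm high; origin at the centre of its underside.
- tip_box: Bystander, loose: blue box, 120 x 85 x 60 mm; origin at the centre of its underside.
- steel_dish: Bystander, loose: open steel dish, 200 x 120 x 30 mm; origin at the centre of its underside.
There are look-alikes about, which are no part of the job. Leave any green look-alike of the puller alone.

How it is judged:
On the way, in this order (a step that is already met when the one before it is completed fails the run):
1. the puller is pulled out of its clip (over 52 mm from its parked place) (horizontal distance between puller and clip above 0.052 m), for 0.1 s.
2. the puller lies flat and still on the bench, out of the clip, let go by the fingers (horizontal distance between puller and clip above 0.052 m and height (world z) of puller below 0.006 m and angle between puller's own z axis and vertical below 0.1 rad and linear speed of puller below 0.02 m/s and contact force between the fingers and puller below 0.1 N), for 0.2 s.
3. held by the rear handle, the puller has the pin in its throat and its latch is shut (x of pin in the frame of puller between 0.01 and 0.049 m and y of pin in the frame of puller between -0.011 and 0.011 m and value of joint latch below 0.15 rad and contact force between the fingers and rear_handle above 1 N), for 0.1 s.
4. the hitched puller has drawn the tray out (over 60 mm) (x of pin in the frame of puller between 0.01 and 0.049 m and y of pin in the frame of puller between -0.011 and 0.011 m and value of joint latch below 0.15 rad and value of joint tray above 0.06 m), for 0.1 s.
At the end, for the whole second after the job is handed in: The tray is drawn out over 60 mm (of 70); the pin is in the puller's throat (10 to 49 mm ahead of the puller's origin, within 11 mm of its centre line) with the latch shut (under 0.15 rad); the puller lies flat on the bench (origin under 6 mm high, tilt under 0.1 rad), at rest (all of step 4 and height (world z) of puller below 0.006 m and angle between puller's own z axis and vertical below 0.1 rad and linear speed of puller below 0.02 m/s); the robot touches nothing.
It fails at once if a bystander is moved more than 30 mm (distance of any of tube_rack, reagent, specimen_pot, tip_box, steel_dish from where it was at the start of the episode above 0.03 m).
It also fails if it takes over 66 s, if anything falls off the work surface, if the arm or the gripper's body presses on something with over 40 N, if the wrist force passes 120 N, or if a joint passes its speed limit or range.

## Working session

There is one attempt and no reset: what is moved stays moved. The work goes in short steps, Python scripts to look and compute and a tool call to move; the robot and the scene stay as the last step left them, time stands still between calls to the robot, and variables do not carry over. Pictures are saved under pics/ and viewed, about 8 in all and at most 12, crops included, and the job is handed in when it is done.

Besides the shell and the picture viewer there is one more tool, called after ">>>" by a JSON object that holds its "method" and its "body", one argument or row to a line. move_arm: Moves the arm, as the interface text tells. Its arguments: {"type":"object","properties":{"moves":{"type":"array"},"hand":{"type":"number"},"squeeze":{"type":"number"}},"required":["moves"]}

```bash
ls; mkdir -p pics; cat > h.py <<'E'
import numpy as np, cv2, sys
sys.path.insert(0,'.')
from bench import env
np.set_printoptions(precision=4,suppress=True)
def cam(name):
    s=env.read_state(); im,d=env.get_image(name); c=env.camera_info(name)
    if 'T_tool_cam' in c:
        T=np.eye(4);T[:3,:3]=s['tcp_rot'];T[:3,3]=s['position'];T=T@np.array(c['T_tool_cam']);R,o=T[:3,:3],T[:3,3]
    else: R,o=np.array(c['attitude']),np.array(c['origin'])
    return im,d,(c['fx'],c['fy'],c['cx'],c['cy']),R,o
def cloud(d,K,R,o):
    v,u=np.indices(d.shape); P=np.stack([(u-K[2])/K[0]*d,(v-K[3])/K[1]*d,d],-1)@R.T+o
    P[d<=0]=np.nan; return P
def save(n,im): cv2.imwrite('pics/'+n,im[...,::-1])
E
python3 - <<'E'
from h import *
print(env.hold_point_z, env.read_state())
for n in('top','scene'):
    im,d,K,R,o=cam(n); save(n+'0.png',im); np.savez(n+'0.npz',im=im,P=cloud(d,K,R,o)); print(n,K,R,o)
E
```

```text
pics
0.0188 {'t': 0.0, 'q': array([ 1.3802,  0.5019, -0.4268,  1.5515,  0.2208,  1.1383, -0.2103]), 'joint_vel': array([-0.0001,  0.0002,  0.0007,  0.001 ,  0.001 ,  0.0006, -0.0004]), 'tau': array([  0.0004, -56.6599,  -5.8156, -27.9112,  -0.0686,   0.0307,
         0.0002]), 'position': array([ 0.2846, -0.5836,  0.2257]), 'tcp_rot': array([[ 0.8988,  0.4384, -0.0008],
       [ 0.4384, -0.8988,  0.0018],
       [ 0.0001, -0.002 , -1.    ]]), 'wrist_force': array([0.1231, 0.512 , 0.3957]), 'wrist_torque': array([ 0.0275,  0.0303, -0.0001]), 'width': 0.09203272183732479}
top (407.9515294859172, 407.9515294859172, 254.0165926018355, 193.98350297328344) [[-0.0055 -0.9899  0.1418]
 [-0.9999  0.0035 -0.0147]
 [ 0.0141 -0.1419 -0.9898]] [0.3615 0.1759 1.0008]
scene (372.99134380933504, 372.99134380933504, 253.93010282218933, 188.83227244655353) [[ 0.5002  0.6446 -0.5782]
 [ 0.8659 -0.3656  0.3415]
 [ 0.0087 -0.6714 -0.741 ]] [ 1.0514 -0.1409  0.7064]
```

View pics/top0.png

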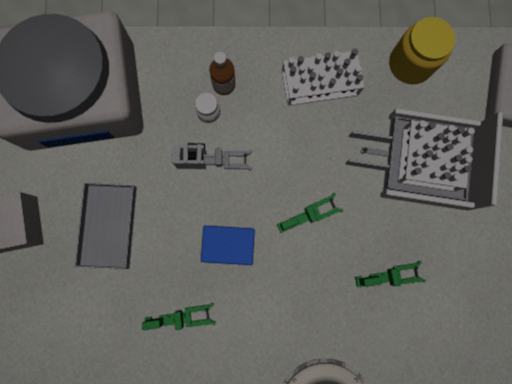

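View pics/scene0.png

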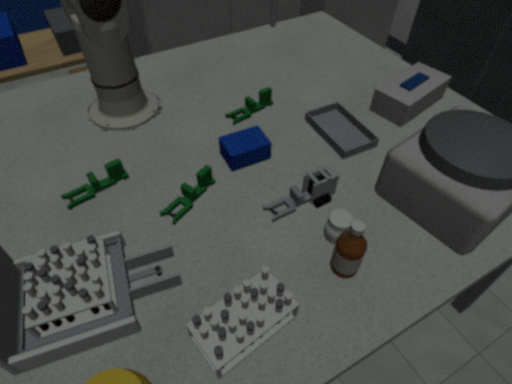

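```bash
python3 - <<'E'
from h import *
P=np.load('top0.npz')['P']; im=np.load('top0.npz')['im']
for n,(u,v) in dict(pot=(207,103),reag=(220,58),cross=(219,157),handle=(187,155),strap1=(180,155),tipL=(249,152),tipR=(249,169),pin=(370,151),tubes=(440,150),yel=(435,40),yel2=(410,68),wall1=(370,137),wall2=(370,165),dish=(105,230),box=(228,245),backwall=(497,150),rack=(320,75),gr=(320,210)).items(): print(n,P[v,u],im[v,u])
c=im[85:195,150:410]; c=cv2.resize(c,None,fx=3,fy=3,interpolation=2); 
save('crop1.png',np.clip(c.astype(float)*1.6,0,255).astype(np.uint8))
print(np.nanmax(P[:,:][...,2][0:120,380:470]),np.nanmax(P[...,2][90:210,340:512]))
E
```

```text
pot [0.7151 0.273  0.0664] [136 133 133]
reag [0.7879 0.2368 0.1488] [135 132 134]
cross [0.5876 0.2449 0.0475] [93 92 95]
handle [0.5878 0.3182 0.0677] [84 85 85]
strap1 [0.5876 0.3343 0.0687] [46 46 47]
tipL [0.6088 0.1731 0.0111] [88 88 92]
tipR [ 0.5681  0.1732 -0.0003] [73 72 73]
pin [ 0.6075 -0.1252  0.0243] [91 91 94]
tubes [ 0.5949 -0.2708  0.0825] [128 125 126]
yel [ 0.8432 -0.2557  0.1276] [129 115  37]
yel2 [ 0.8009 -0.2168  0.0729] [48 37  7]
wall1 [ 0.6425 -0.1262  0.0264] [36 36 36]
wall2 [ 0.5717 -0.1227  0.027 ] [39 40 38]
dish [ 0.4176  0.5245 -0.0003] [90 89 91]
box [0.3787 0.2221 0.0582] [ 31  62 122]
backwall [ 0.5844 -0.379   0.1228] [133 130 130]
rack [0.7796 0.0032 0.08  ] [107 105 105]
gr [ 0.4644 -0.0019 -0.0007] [114 113 108]
0.13555861053532747 0.12489460119248463
```

View pics/crop1.png

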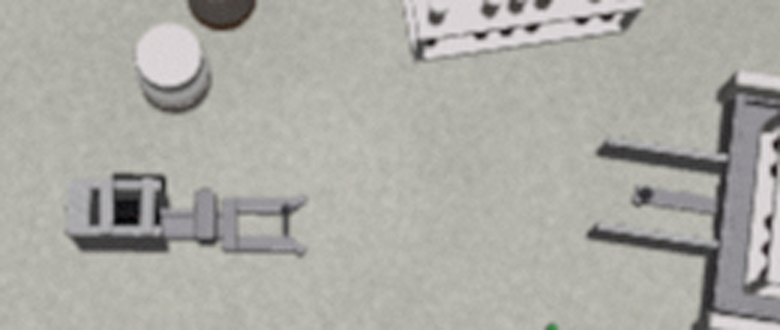

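The crop shows the grey puller in its clip (top px ~175-250,157), the crossbar at (219,157), the latch across the mouth, the pin at (365,150) between the guide walls. Lookalikes: the green ones at (310,213), (390,276) and (180,318), which I leave alone. The grey one it is.

```bash
cat >> h.py <<'E'
def yawof(Q):
    (c,s,a)=cv2.minAreaRect(Q.astype(np.float32)*1000); return np.array(c)/1000,np.array(s),a
E
python3 - <<'E'
from h import *
z=np.load('top0.npz');P=z['P']
def sel(x0,x1,y0,y1,z0,z1):
    m=(P[...,0]>x0)&(P[...,0]<x1)&(P[...,1]>y0)&(P[...,1]<y1)&(P[...,2]>z0)&(P[...,2]<z1); return P[m]
a=sel(.54,.64,.16,.275,.008,.02); print('shank+fork',len(a),yawof(a[:,:2]))
a=sel(.54,.64,.22,.27,.04,.055); print('cross',len(a),yawof(a[:,:2]),a.mean(0))
a=sel(.53,.65,.26,.37,.06,.08); print('clip',len(a),yawof(a[:,:2]))
b=sel(.62,.66,-.17,-.05,.033,.045); print('wallL',len(b), b[:,:2].mean(0), np.polyfit(b[:,1],b[:,0],1),b[:,1].min(),b[:,1].max())
b=sel(.55,.59,-.17,-.05,.033,.045); print('wallR',len(b),b[:,:2].mean(0),np.polyfit(b[:,1],b[:,0],1),b[:,1].min(),b[:,1].max())
b=sel(.595,.625,-.17,-.05,.018,.03); print('tongue',len(b),np.polyfit(b[:,1],b[:,0],1),b[:,1].min(),b[:,1].max(),b.mean(0))
E
```

```text
shank+fork 423 (array([0.5911, 0.2202]), array([109.0863,  49.0306]), 89.75643920898438)
cross 103 (array([0.5907, 0.2464]), array([14.88  , 37.9197]), 86.93611145019531) [0.5908 0.2462 0.0475]
clip 465 (array([0.5925, 0.3153]), array([72.0947, 45.2475]), 89.76709747314453)
wallL 124 [ 0.6465 -0.1246] [0.1622 0.6667] -0.16995832503384598 -0.07984619828021697
wallR 151 [ 0.5737 -0.1258] [0.1496 0.5925] -0.16917063197642143 -0.0684579080283316
tongue 157 [0.1534 0.6293] -0.1698475534918412 -0.10456031344506381 [ 0.6081 -0.1382  0.0242]
```

>>> {"method": "move_arm", "body": {
  "moves": [
    [[3.2,-3,-0.5,0,0,0],[3.2,-3,-0.5,0,0,0],[3.2,-3,-0.5,0,0,0],[3.2,-3,-0.5,0,0,0],[3.2,-3,-0.5,0,0,0],[3.2,-3,-0.5,0,0,0],[3.2,-3,-0.5,0,0,0],[3.2,-3,0,0,0,0],[3.2,-3,0,0,0,0],[3.2,-3,0,0,0,0]]
  ],
  "hand": 9.1
}}

```text
t: 1.35
position: [0.4411, -0.1729, 0.2616]
tcp_rot: [[0.899, 0.438, -0.0], [0.438, -0.899, -0.0], [-0.0, -0.0, -1.0]]
wrist_force: [0.3, -0.4, -0.0]
width: 0.091
```

>>> {"method": "move_arm", "body": {
  "moves": [
    [[3,-2.7,0,0,0,0],[3,-2.7,0,0,0,0],[3,-2.7,0,0,0,0],[3,-2.7,0,0,0,0],[3,-2.7,0,0,0,0],[3,-2.7,0,0,0,0],[3,-2.7,0,0,0,0],[3,-2.7,0,0,0,0],[3,-2.7,0,0,0,0],[3,-2.7,0,0,0,0]]
  ]
}}

```text
t: 2.6
position: [0.5925, 0.2008, 0.2611]
tcp_rot: [[0.899, 0.438, -0.001], [0.438, -0.899, -0.0], [-0.001, 0.0, -1.0]]
wrist_force: [0.6, 0.0, -0.2]
width: 0.0911
```

>>> {"method": "move_arm", "body": {
  "moves": [
    [[0,0,0,0,0,-0.14],[0,0,0,0,0,-0.14],[0,0,0,0,0,-0.14],[0,0,0,0,0,-0.14],[0,0,0,0,0,-0.14],[0,0,0,0,0,-0.14],[0,0,0,0,0,-0.14],[0,0,0,0,0,-0.137],[0,0,0,0,0,0],[0,0,0,0,0,0]]
  ]
}}

```text
t: 3.85
position: [0.5922, 0.1997, 0.2614]
tcp_rot: [[0.003, 1.0, -0.0], [1.0, -0.003, -0.0], [-0.0, -0.0, -1.0]]
wrist_force: [-0.4, -0.6, 0.5]
width: 0.0909
```

```bash
python3 - <<'E'
from h import *
s=env.read_state(); print(s['q'],s['position'],s['tcp_rot'])
im,d,K,R,o=cam('wrist'); save('w1.png',im); P=cloud(d,K,R,o); np.savez('w1.npz',im=im,P=P); print(o,R)
def sel(x0,x1,y0,y1,z0,z1):
    m=(P[...,0]>x0)&(P[...,0]<x1)&(P[...,1]>y0)&(P[...,1]<y1)&(P[...,2]>z0)&(P[...,2]<z1); return P[m]
a=sel(.54,.64,.22,.275,.04,.055); print('cross',len(a),yawof(a[:,:2]),a.mean(0)) if len(a) else 0
a=sel(.54,.64,.16,.275,.008,.02); print('shank+fork',len(a),yawof(a[:,:2]))
E
```

```text
[ 0.334   0.597  -1.0315  1.5657  0.527   1.2828 -0.7772] [0.5922 0.1997 0.2614] [[ 0.0027  1.     -0.0005]
 [ 1.     -0.0027 -0.0001]
 [-0.0001 -0.0005 -1.    ]]
[0.5942 0.2675 0.4199] [[ 1.     -0.0014 -0.0005]
 [-0.0015 -0.9679 -0.2513]
 [-0.0002  0.2513 -0.9679]]
cross 450 (array([0.5935, 0.2482]), array([15.4203, 39.6972]), 89.7366714477539) [0.594  0.2487 0.0481]
shank+fork 1341 (array([0.5928, 0.2216]), array([ 50.3616, 106.5674]), 0.6167388558387756)
```

View pics/w1.png

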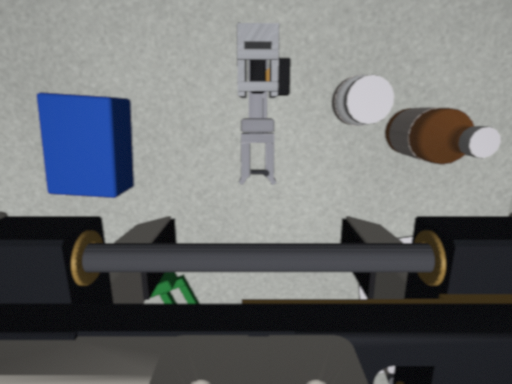

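The picture shows the grey puller at the middle, its crossbar at (258,126) and its fork at (258,165), green only at the lower left. Crossbar at about (0.593, 0.248), height 48 mm as given. Going down to it.

>>> {"method": "move_arm", "body": {
  "moves": [
    [[2.4,0.1,2.5,0,0,0],[2.4,0,2.5,0,0,0],[0,0,2.5,0,0,0],[0,0,2.5,0,0,0],[0,0,2.5,0,0,0],[0,0,2.5,0,0,0],[0,0,2.5,0,0,0],[0,0,2.5,0,0,0],[0,0,2.5,0,0,0],[0,0,1.9,0,0,0]]
  ]
}}

```text
t: 5.15
position: [0.5929, 0.2477, 0.0158]
tcp_rot: [[0.0, 1.0, -0.001], [1.0, -0.0, -0.0], [-0.0, -0.001, -1.0]]
wrist_force: [0.3, -0.2, -0.4]
width: 0.091
```

>>> {"method": "move_arm", "body": {
  "moves": [
    [[0,0,0,0,0,0],[0,0,0,0,0,0],[0,0,0,0,0,0],[0,0,0,0,0,0],[0,0,0,0,0,0],[0,0,0,0,0,0],[0,0,0,0,0,0],[0,0,0,0,0,0],[0,0,0,0,0,0],[0,0,0,0,0,0]]
  ],
  "hand": 3,
  "squeeze": 40
}}

```text
t: 6.4
position: [0.5927, 0.2478, 0.018]
tcp_rot: [[-0.0, 1.0, -0.001], [1.0, 0.0, -0.001], [-0.001, -0.001, -1.0]]
wrist_force: [-4.9, -2.0, 5.7]
width: 0.0398
```

>>> {"method": "move_arm", "body": {
  "moves": [
    [[-0.9,0,0,0,0,0],[-0.9,0,0,0,0,0],[-0.9,0,0,0,0,0],[-0.9,0,0,0,0,0],[-0.9,0,0,0,0,0],[-0.9,0,0,0,0,0],[-0.9,0,0,0,0,0],[-0.9,0,0,0,0,0],[-0.9,0,0,0,0,0],[-0.9,0,0,0,0,0]]
  ]
}}

```text
t: 7.65
position: [0.5935, 0.1576, 0.0179]
tcp_rot: [[-0.0, 1.0, 0.0], [1.0, 0.0, 0.0], [0.0, 0.0, -1.0]]
wrist_force: [-0.7, 3.7, 3.3]
width: 0.0397
```

>>> {"method": "move_arm", "body": {
  "moves": [
    [[-0.7,0.8,0,0,0,0],[-0.7,0.8,0,0,0,0],[-0.7,0.8,0,0,0,0],[-0.7,0.8,0,0,0,0],[-0.7,0.8,0,0,0,0],[-0.6,0.7,0,0,0,0],[-0.5,0.6,0,0,0,0],[0,0,0,0,0,0.08],[0,0,0,0,0,0.072],[0,0,0,0,0,0]]
  ]
}}

```text
t: 8.9
position: [0.6466, 0.1103, 0.018]
tcp_rot: [[0.152, 0.988, 0.0], [0.988, -0.152, -0.002], [-0.002, 0.0, -1.0]]
wrist_force: [-0.3, -0.7, 5.5]
width: 0.0397
```

>>> {"method": "move_arm", "body": {
  "moves": [
    [[0,0,0,0,0,0],[0,0,0,0,0,0],[0,0,0,0,0,0],[0,0,0,0,0,0],[0,0,0,0,0,0],[0,0,0,0,0,0],[0,0,-1,0,0,0],[0,0,-2,0,0,0],[0,0,-3,0,0,0],[0,0,-3,0,0,0]]
  ],
  "hand": 7
}}

```text
t: 10.15
position: [0.6467, 0.1123, 0.1103]
tcp_rot: [[0.151, 0.989, 0.001], [0.989, -0.151, 0.0], [0.001, 0.001, -1.0]]
wrist_force: [0.7, 0.4, 0.1]
width: 0.0697
```

>>> {"method": "move_arm", "body": {
  "moves": [
    [[0,0,-3,0,0,0],[0,0,-3,0,0,0],[0,0,-3,0,0,0],[0,0,-3,0,0,0],[0,0,-2,0,0,0],[0,0,0,0,0,0],[0,0,0,0,0,0],[0,0,0,0,0,0],[0,0,0,0,0,0],[0,0,0,0,0,0]]
  ]
}}

```text
t: 11.4
position: [0.6461, 0.1119, 0.2472]
tcp_rot: [[0.151, 0.988, -0.001], [0.988, -0.151, 0.0], [-0.0, -0.001, -1.0]]
wrist_force: [1.2, 0.5, -0.6]
width: 0.0697
```

```bash
python3 - <<'E'
from h import *
im,d,K,R,o=cam('wrist'); save('w2.png',im); P=cloud(d,K,R,o); np.savez('w2.npz',im=im,P=P)
im,d,K,R,o=cam('top'); save('t2.png',im); Pt=cloud(d,K,R,o);np.savez('t2.npz',im=im,P=Pt)
def sel(P,x0,x1,y0,y1,z0,z1):
    m=(P[...,0]>x0)&(P[...,0]<x1)&(P[...,1]>y0)&(P[...,1]<y1)&(P[...,2]>z0)&(P[...,2]<z1); return P[m]
for P in(P,Pt):
    for n,z0,z1 in(('flat',.008,.02),('cross',.04,.053),('handle',.055,.068)):
        a=sel(P,.57,.72,.02,.24,z0,z1); 
        if len(a)>5: print(n,len(a),yawof(a[:,:2]),a.mean(0))
E
```

```text
flat 1542 (array([0.6501, 0.1121]), array([162.7419,  50.2343]), 81.14149475097656) [0.6465 0.0959 0.0144]
cross 454 (array([0.649 , 0.1118]), array([15.256 , 38.2795]), 81.10276794433594) [0.6492 0.1122 0.0477]
handle 594 (array([0.6576, 0.1688]), array([38.9228, 17.63  ]), 81.819580078125) [0.6579 0.1691 0.0601]
flat 332 (array([0.64  , 0.1103]), array([162.6553,  49.7553]), 86.30829620361328) [0.6367 0.1003 0.0136]
cross 61 (array([0.6383, 0.1448]), array([83.4586, 11.9982]), 80.01074981689453) [0.6387 0.1351 0.0469]
handle 103 (array([0.6553, 0.169 ]), array([33.8253, 18.2751]), 79.93590545654297) [0.6552 0.1699 0.0597]
```

View pics/w2.png

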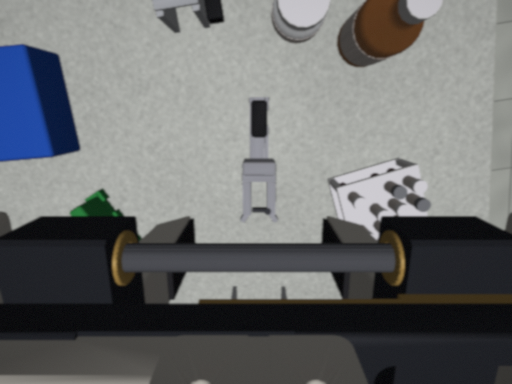

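Puller lies flat, crossbar at (259,168), handle top (260,118) in the picture. Handle at about (0.6555, 0.169), already in line with the bay. Grasping it.

>>> {"method": "move_arm", "body": {
  "moves": [
    [[3,0,1,0,0,0],[2.8,0.1,2.5,0,0,0],[0,0,2.7,0,0,0],[0,0,2.7,0,0,0],[0,0,2.7,0,0,0],[0,0,2.7,0,0,0],[0,0,2.7,0,0,0],[0,0,2.7,0,0,0],[0,0,2,0,0,0],[0,0,1,0,0,0]]
  ]
}}

```text
t: 12.75
position: [0.6556, 0.1689, 0.0192]
tcp_rot: [[0.151, 0.988, -0.001], [0.988, -0.151, -0.0], [-0.001, -0.001, -1.0]]
wrist_force: [0.2, -0.1, -0.3]
width: 0.0703
```

>>> {"method": "move_arm", "body": {
  "moves": [
    [[0,0,0,0,0,0],[0,0,0,0,0,0],[0,0,0,0,0,0],[0,0,0,0,0,0],[0,0,0,0,0,0],[0,0,0,0,0,0],[0,0,0,0,0,0],[0,0,0,0,0,0],[0,0,0,0,0,0],[0,0,0,0,0,0]]
  ],
  "hand": 1,
  "squeeze": 50
}}

```text
t: 14.0
position: [0.6561, 0.1691, 0.0209]
tcp_rot: [[0.151, 0.988, 0.0], [0.988, -0.151, -0.0], [-0.0, 0.0, -1.0]]
wrist_force: [-1.2, -0.2, 2.9]
width: 0.018
```

```bash
python3 - <<'E'
from h import *
s=env.read_state(); print(s['width'],s['position'],s['wrist_force'])
im,d,K,R,o=cam('top'); Pt=cloud(d,K,R,o); np.savez('t3.npz',im=im,P=Pt)
P=Pt
m=(P[...,0]>.58)&(P[...,0]<.7)&(P[...,1]>.01)&(P[...,1]<.1)&(P[...,2]>.008)&(P[...,2]<.02); a=P[m]; print(len(a),yawof(a[:,:2]))
im2,d,K,R,o=cam('wrist'); save('w3.png',im2)
c=cv2.resize(im[110:200,200:400],None,fx=3,fy=3,interpolation=2)
save('c3.png',np.vstack([np.pad(cv2.resize(im2,(400,300)),((0,0),(0,200),(0,0))),c]))
E
```

```text
0.017997210278394356 [0.6561 0.1691 0.0209] [-1.2436 -0.2479  2.9469]
320 (array([0.6385, 0.0645]), array([70.1666, 49.8673]), 84.26329803466797)
```

View pics/c3.png

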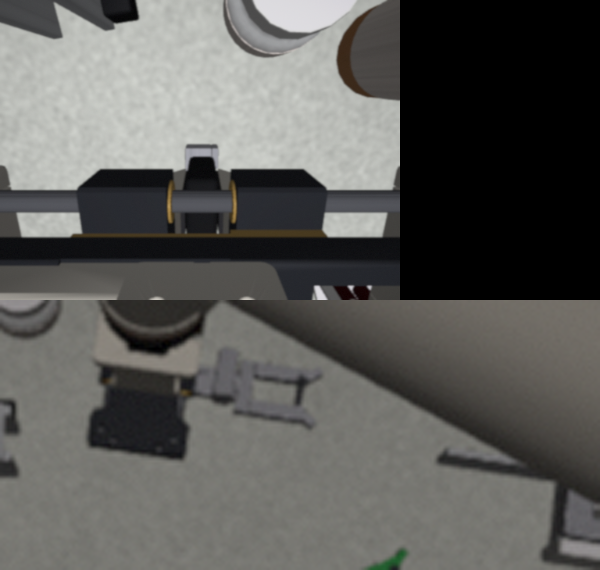

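>>> {"method": "move_arm", "body": {
  "moves": [
    [[-1.4,0,0,0,0,0],[-1.4,0,0,0,0,0],[-1.4,0,0,0,0,0],[-1.4,0,0,0,0,0],[-1.4,0,0,0,0,0],[-1.4,0,0,0,0,0],[-1.4,0,0,0,0,0],[-1.4,0,0,0,0,0],[-1.4,0,0,0,0,0],[-1.4,0,0,0,0,0]]
  ]
}}

```text
t: 15.35
position: [0.6349, 0.0301, 0.0209]
tcp_rot: [[0.151, 0.988, 0.0], [0.988, -0.151, 0.0], [0.0, 0.0, -1.0]]
wrist_force: [0.5, 3.3, 3.5]
width: 0.0179
```

```bash
python3 - <<'E'
from h import *
for n in('top','scene'):
    im,d,K,R,o=cam(n); P=cloud(d,K,R,o); np.savez(n+'4.npz',im=im,P=P)
    if n=='top':
        a=im[100:220,280:420]
    else: b=im[200:330,60:260]
save('c4.png',np.vstack([np.pad(cv2.resize(a,None,fx=2,fy=2),((0,0),(0,320),(0,0))),cv2.resize(b,(600,330),interpolation=2)]))
E
```

```text
(no output)
```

View pics/c4.png

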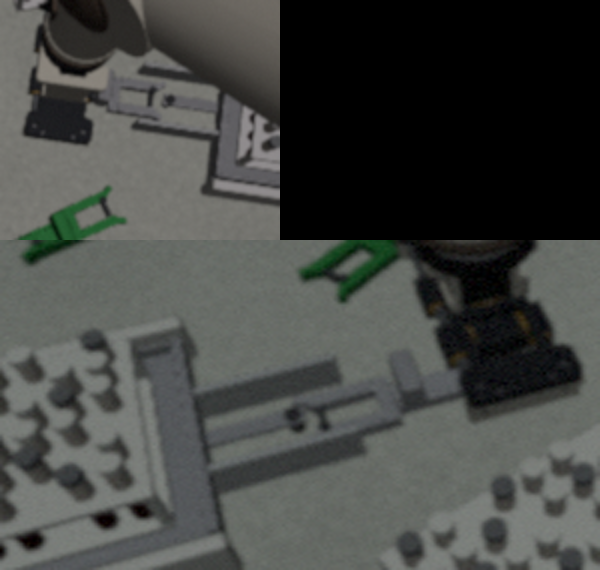

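The pin head (px ~(363,150) in the top view) sits centred between the flared tips, just before the latch. Pushing on.

>>> {"method": "move_arm", "body": {
  "moves": [
    [[-0.5,0,0,0,0,0],[-0.5,0,0,0,0,0],[-0.5,0,0,0,0,0],[-0.5,0,0,0,0,0],[-0.5,0,0,0,0,0],[-0.5,0,0,0,0,0],[-0.5,0,0,0,0,0],[-0.5,0,0,0,0,0],[-0.5,0,0,0,0,0],[0,0,0,0,0,0]]
  ]
}}

```text
t: 16.7
position: [0.6288, -0.0147, 0.0209]
tcp_rot: [[0.152, 0.988, 0.001], [0.988, -0.152, -0.001], [-0.0, 0.001, -1.0]]
wrist_force: [3.1, 1.8, 3.0]
width: 0.0176
```

>>> {"method": "move_arm", "body": {
  "moves": [
    [[-0.2,0,0,0,0,0],[-0.2,0,0,0,0,0],[-0.2,0,0,0,0,0],[-0.2,0,0,0,0,0],[-0.2,0,0,0,0,0],[0,0,0,0,0,0],[0,0,0,0,0,0],[0,0,0,0,0,0],[0,0,0,0,0,0],[0,0,0,0,0,0]]
  ]
}}

```text
t: 17.95
position: [0.6262, -0.0234, 0.0209]
tcp_rot: [[0.151, 0.989, -0.0], [0.989, -0.151, 0.0], [0.0, -0.001, -1.0]]
wrist_force: [0.7, 4.0, 4.7]
width: 0.0175
```

```bash
python3 - <<'E'
from h import *
for n in('top','scene'):
    im,d,K,R,o=cam(n)
    if n=='top': a=im[120:190,320:420]
    else: b=im[220:310,110:230]
save('c5.png',np.hstack([cv2.resize(a,(400,280),interpolation=2),cv2.resize(b,(373,280),interpolation=2)]))
E
```

```text
(no output)
```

View pics/c5.png

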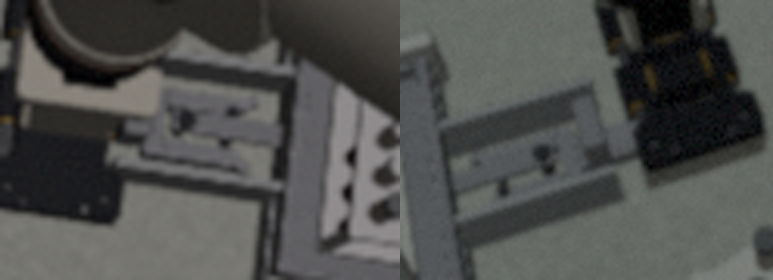

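>>> {"method": "move_arm", "body": {
  "moves": [
    [[-0.2,0,0,0,0,0],[-0.2,0,0,0,0,0],[-0.1,0,0,0,0,0],[-0.1,0,0,0,0,0],[0,0,0,0,0,0],[0,0,0,0,0,0],[0,0,0,0,0,0],[0,0,0,0,0,0],[0,0,0,0,0,0],[0,0,0,0,0,0]]
  ]
}}

```text
t: 19.3
position: [0.6255, -0.0284, 0.0208]
tcp_rot: [[0.151, 0.989, -0.0], [0.989, -0.151, 0.001], [0.001, -0.0, -1.0]]
wrist_force: [0.8, 6.6, 5.2]
width: 0.0174
```

>>> {"method": "move_arm", "body": {
  "moves": [
    [[-0.1,0,0,0,0,0],[-0.1,0,0,0,0,0],[-0.1,0,0,0,0,0],[-0.1,0,0,0,0,0],[0,0,0,0,0,0],[0,0,0,0,0,0],[0,0,0,0,0,0],[0,0,0,0,0,0],[0,0,0,0,0,0],[0,0,0,0,0,0]]
  ]
}}

```text
t: 20.55
position: [0.6253, -0.0285, 0.0212]
tcp_rot: [[0.148, 0.989, 0.001], [0.989, -0.148, 0.006], [0.006, 0.0, -1.0]]
wrist_force: [1.8, 12.0, 4.0]
width: 0.0181
```

Bottomed (12 N, no more advance). Now drawing out.

>>> {"method": "move_arm", "body": {
  "moves": [
    [[0.8,0,0,0,0,0],[0.8,0,0,0,0,0],[0.8,0,0,0,0,0],[0.8,0,0,0,0,0],[0.8,0,0,0,0,0],[0.8,0,0,0,0,0],[0.8,0,0,0,0,0],[0.8,0,0,0,0,0],[0.8,0,0,0,0,0],[0,0,0,0,0,0]]
  ]
}}

```text
t: 21.8
position: [0.6361, 0.0319, 0.0209]
tcp_rot: [[0.155, 0.988, -0.001], [0.988, -0.155, -0.008], [-0.008, 0.0, -1.0]]
wrist_force: [-0.6, -5.3, 10.2]
width: 0.0176
```

>>> {"method": "move_arm", "body": {
  "moves": [
    [[0.4,0,0,0,0,0],[0.4,0,0,0,0,0],[0.4,0,0,0,0,0],[0.4,0,0,0,0,0],[0.4,0,0,0,0,0],[0.2,0,0,0,0,0],[0.2,0,0,0,0,0],[0,0,0,0,0,0],[0,0,0,0,0,0],[0,0,0,0,0,0]]
  ]
}}

```text
t: 23.05
position: [0.6398, 0.0537, 0.021]
tcp_rot: [[0.156, 0.988, -0.001], [0.988, -0.156, -0.01], [-0.01, 0.0, -1.0]]
wrist_force: [-1.4, -8.6, 11.7]
width: 0.018
```

```bash
python3 - <<'E'
from h import *
for n in('top','scene'):
    im,d,K,R,o=cam(n)
    if n=='top': a=im[120:190,320:420]
    else: b=im[190:310,90:250]
save('c6.png',np.hstack([cv2.resize(a,(400,280),interpolation=2),cv2.resize(b,(373,280),interpolation=2)]))
E
```

```text
(no output)
```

View pics/c6.png

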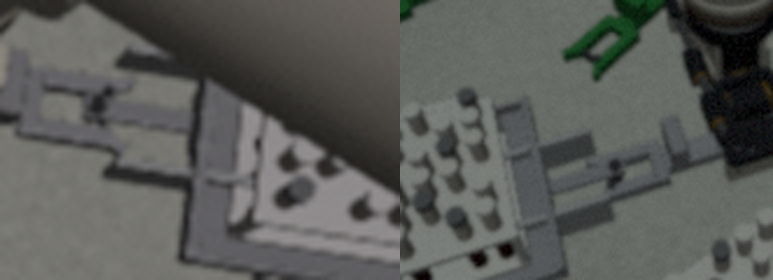

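>>> {"method": "move_arm", "body": {
  "moves": [
    [[0.2,0,0,0,0,0],[0.2,0,0,0,0,0],[0.2,0,0,0,0,0],[0.2,0,0,0,0,0],[0.2,0,0,0,0,0],[0.2,0,0,0,0,0],[0,0,0,0,0,0],[0,0,0,0,0,0],[0,0,0,0,0,0],[0,0,0,0,0,0]]
  ]
}}

```text
t: 24.4
position: [0.6417, 0.0655, 0.021]
tcp_rot: [[0.157, 0.988, -0.001], [0.988, -0.157, -0.01], [-0.01, 0.0, -1.0]]
wrist_force: [-0.9, -8.0, 12.7]
width: 0.0177
```

>>> {"method": "move_arm", "body": {
  "moves": [
    [[0.2,0,0,0,0,0],[0.1,0,0,0,0,0],[0.1,0,0,0,0,0],[0.1,0,0,0,0,0],[0.1,0,0,0,0,0],[0.1,0,0,0,0,0],[0,0,0,0,0,0],[0,0,0,0,0,0],[0,0,0,0,0,0],[0,0,0,0,0,0]]
  ]
}}

```text
t: 25.65
position: [0.6423, 0.0684, 0.021]
tcp_rot: [[0.159, 0.987, -0.003], [0.987, -0.159, -0.015], [-0.016, -0.001, -1.0]]
wrist_force: [-5.5, -15.5, 18.4]
width: 0.0179
```

Front stop reached (97 mm of travel = 27 slack + 70). Unload, let go and rise.

>>> {"method": "move_arm", "body": {
  "moves": [
    [[-0.2,0,0,0,0,0],[-0.2,0,0,0,0,0],[0,0,0,0,0,0],[0,0,0,0,0,0],[0,0,0,0,0,0],[0,0,0,0,0,0],[0,0,0,0,0,0],[0,0,0,0,0,0],[0,0,0,0,0,0],[0,0,0,0,0,0]]
  ]
}}

```text
t: 26.9
position: [0.6422, 0.0682, 0.021]
tcp_rot: [[0.157, 0.988, -0.001], [0.988, -0.157, -0.01], [-0.01, 0.0, -1.0]]
wrist_force: [-1.9, -9.2, 12.7]
width: 0.0178
```

>>> {"method": "move_arm", "body": {
  "moves": [
    [[0,0,0,0,0,0],[0,0,0,0,0,0],[0,0,0,0,0,0],[0,0,0,0,0,0],[0,0,0,0,0,0],[0,0,-0.5,0,0,0],[0,0,-2,0,0,0],[0,0,-3,0,0,0],[0,0,-3,0,0,0],[0,0,-3,0,0,0]]
  ],
  "hand": 6
}}

```text
t: 28.15
position: [0.6422, 0.0765, 0.1385]
tcp_rot: [[0.151, 0.989, 0.002], [0.989, -0.151, 0.0], [0.0, 0.002, -1.0]]
wrist_force: [1.3, -0.8, 0.7]
width: 0.0598
```

>>> {"method": "move_arm", "body": {
  "moves": [
    [[3,0,-3,0,0,0],[3,0,-3,0,0,0],[3,0,-3,0,0,0],[3,0,-2,0,0,0],[3,0,-2,0,0,0],[3,0,0,0,0,0],[3,0,0,0,0,0],[3,0,0,0,0,0],[3,0,0,0,0,0],[0,0,0,0,0,0]]
  ]
}}

```text
t: 29.4
position: [0.6809, 0.3471, 0.2672]
tcp_rot: [[0.146, 0.989, -0.0], [0.989, -0.146, 0.003], [0.003, -0.001, -1.0]]
wrist_force: [0.7, 0.1, 0.0]
width: 0.06
```

```bash
python3 - <<'E'
from h import *
s=env.read_state(); print(s['position'],s['wrist_force'],s['width'])
for n in('top','scene'):
    im,d,K,R,o=cam(n); P=cloud(d,K,R,o)
    if n=='top': a=im[110:200,280:420]
    else: b=im[180:300,110:270]
    m=(P[...,0]>.57)&(P[...,0]<.7)&(P[...,1]>-.1)&(P[...,1]<.13)
    for k,z0,z1 in(('flat',.008,.0165),('tongue',.018,.03),('handle',.055,.068)):
        q=P[m&(P[...,2]>z0)&(P[...,2]<z1)]; print(n,k,len(q),yawof(q[:,:2]),np.median(q[:,2]),q[:,1].max())
save('c7.png',np.hstack([cv2.resize(a,(436,280),interpolation=2),cv2.resize(b,(360,280),interpolation=2)]))
E
```

```text
[0.6809 0.3471 0.2672] [0.6861 0.0747 0.023 ] 0.05996037605209212
  return _methods._mean(a, axis=axis, dtype=dtype,
  ret = ret.dtype.type(ret / rcount)
Traceback (most recent call last):
ValueError: zero-size array to reduction operation maximum which has no identity
```

```bash
python3 - <<'E'
from h import *
for n in('top','scene'):
    im,d,K,R,o=cam(n); P=cloud(d,K,R,o)
    if n=='top': a=im[110:200,280:420]
    else: b=im[180:300,110:270]
    m=(P[...,0]>.57)&(P[...,0]<.7)&(P[...,1]>-.1)&(P[...,1]<.13)
    for k,z0,z1 in(('flat',.008,.0165),('tongue',.018,.03),('handle',.055,.068)):
        q=P[m&(P[...,2]>z0)&(P[...,2]<z1)]
        if len(q)>5: print(n,k,len(q),yawof(q[:,:2]),np.median(q[:,2]),q[:,1].max())
save('c7.png',np.hstack([cv2.resize(a,(436,280),interpolation=2),cv2.resize(b,(360,280),interpolation=2)]))
E
```

```text
scene flat 645 (array([ 0.6183, -0.0042]), array([190.324 ,  76.4738]), 89.84659576416016) 0.013562968670784437 0.09087436194462073
scene tongue 391 (array([ 0.62  , -0.0071]), array([185.5119,  78.159 ]), 88.37273406982422) 0.024080354703531204 0.08485537374953228
scene handle 146 (array([0.642 , 0.0666]), array([39.6707, 18.2785]), 83.01531982421875) 0.0594739389533242 0.08657253699610526
```

View pics/c7.png

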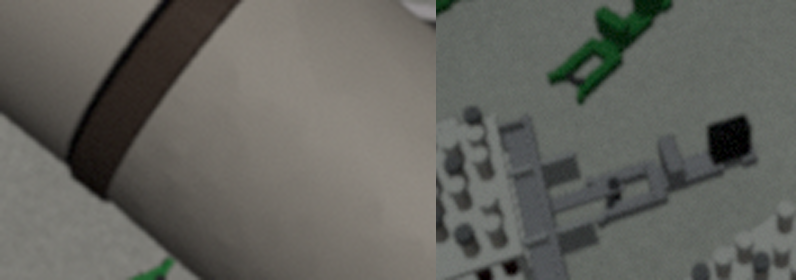

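```bash
python3 -c "
from h import *
print(env.hand_in())"
```

```text
the job is handed in; nothing more can be done
None
```

The puller is hitched to the tray, the tray is drawn out to its front stop, and the job is handed in; no verdict was reported.

**What I did:** I drew the grey puller out of its clip by the crossbar, laid it flat in line with the bay and let go. I then took it by the rear handle and pushed it onto the pin until it bottomed. Advance stopped there at 12 N. I drew the tray out, unloaded, let go and moved the arm clear at about 29 s of the 66 s allowed.

**Last checks:**
- **Tray travel:** the puller moved about 98 mm from the bottomed position until it stopped hard at about 15 N. That matches 27 mm of slack plus 70 mm of tray, so the latch must have been holding the pin.
- **Puller flat and hitched:** the scene camera shows the handle top at 59.5 mm (60 expected) and the pin inside the fork. The wrist force was about zero.

**Not confirmed:**
- **Final latch and pin position:** the arm hid the puller in the last top view, so these rest on the scene view and the pull forces. The latch angle was never measured directly.
- **Bystanders:** I did not measure their positions again at the end. I saw no contact with them.
- **Camera disagreement:** the wrist camera read about 2 mm different from the arm in x, within its stated calibration.

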